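Take the end fuse from the gravity feeder into the test holder

ROBOT

A 6-joint arm with a two-finger parallel gripper is mounted at the origin on a cart in front of the work surface, level with it; the furniture and walls round the work are solid. World frame = base frame: x ahead of the robot, y to its left, z up, the work surface at z = 0. Lengths are in mm, angles in rad, forces in N, time in s.
With the tool pointing down it reaches from about 350 to 975 mm from the base axis. Payload 7.1 kg.
Tool frame: the origin (TCP) lies on the front face of the gripper's body, between the roots of the fingers; the fingertips stand 80 mm ahead of it and the grasp point (between the pads) lies 61 mm ahead of it (env.tips_ahead is the distance from the TCP to the fingertips, in mm); z points along the fingers, y is the line along which they close (so a half turn about z gives the same grasp; the last joint's range is limited). The gripper opens to 88 mm and grips with 3 to 60 N. Pads are 20 mm wide; open, the fingers measure 115 mm over their backs; the gripper's body (75 mm by 178 mm) begins 61 mm behind the grasp point.
Start: joints at [-0.019, 0.423, 1.63, -0, 1.089, -0.019], TCP at [624.984, 0.026, 302.675] pointing down, gripper open.
Joint ranges: [-3, 3], [-0.9, 2.11], [0.09, 2.58], [-1.31, 4.45], [0.11, 2.69], [-2.54, 2.54]. Speed limits (rad/s): [2.39, 2.39, 3.01, 3.14, 3.14, 3.14].

INTERFACE

Orientations are given as a unit quaternion [x, y, z, w].
In Python, from station import env, set_gripper, viewer, workorder gives the robot as it stands. Calls block until the motion is done:
- env.reach(position, orientation): joint-space move of the TCP to a pose.
- env.move_l(position, rot=None, rate=150, f_stop=None): straight line of the TCP; rot=None keeps the orientation; rate is the mean speed in mm/s. With f_stop (N) it stops when the force on the tool has changed by that much, and returns True; else False.
- env.move_joints(angles): joint-space move.
- set_gripper(opening): finger opening in mm; the grip force is fixed at half the most; returns when the fingers have stopped.
- env.hold(seconds).
- env.ik(position, orientation): joint angles nearest the present ones, or None.
- env.read_state(): the state.
- viewer.camera(name): name is "scene" or "side" or "wrist"; returns the picture (480x640x3 uint8, blue, green, red); there is no depth.
- viewer.camera_params(name): a dict with "fx", "fy", "cx", "cy" (pixels), "dist" ([k1, k2, p1, p2, k3] as OpenCV has them; the pictures are not rectified), "pose" (4x4, takes a point from camera to world coordinates); the wrist camera has in their place "tool_from_camera" (4x4, takes a point from camera to tool coordinates, whose origin is the TCP and whose axes are the flange's). Camera axes: x right, y up, looking along -z (the intrinsics and any distortion apply to the point x, -y, -z); pixel columns grow to the right and rows downward; lengths in mm; the calibration is good to about 2 mm. A picture is of the moment at which its call begins: read the wrist's pose just before it. camera_params takes no time and is no camera call.
A pose or a line that the arm cannot do raises env.IKError and nothing moves.
- workorder.sign_off(): hands the job in; it is judged then, once.
The state is a dict: "time_s": time; "qpos": joint angles; "dq": joint speeds; "tau": joint torques, N m; "tool_pos": TCP position; "orientation": TCP orientation; "force": force on the tool from outside, world axes, zero at the start; "wrist_torque": the same for the moment, N m; "width": finger opening in mm; "grip_force": force on a finger pad.
Only numpy, scipy, OpenCV 4.12 (cv2) and the standard library are available. Lean on these libraries where they do the work, as an engineer would, in place of code of your own. Each camera call takes 0.05 s, during which the arm holds its last target. There are 200 camera calls.

TASK

Take the fuse that waits at the stop, at the low end of the blue sloped feeder, and let the next one roll down to the stop in its place. Lay the fuse you took lengthwise in the two copper V saddles of the black test holder, lowering it in rather than dropping it, and let go.

Things in the scene. Friction and masses are not known exactly. Their poses are not given: they have to be found in the camera images.
- fuse_1_center (a point): Centre of the end fuse, which leans on the feeder's stop: a cylinder 26 mm thick, 48 mm long, white ceramic with steel caps and flat ends, both alike, 70 g. It lies level across the track; its own y axis is its length (it rolls: x and z point anywhere). Its ends stick out 9 mm past the 30 mm wide bed and stop: grip it from above across its 48 mm length, a finger on each end.
- fuse_2_center (a point): Centre of the next fuse, alike, touching the first one on its uphill side; a third lies behind it. When the end fuse is lifted out, these roll down to the stop by themselves within half a second. (A brown fuse that stands on end on the bench is spent and has no part in the task.)
- feeder_seat (a point): Centre of a fuse that rests at the stop, 50 mm above the bench; on the fixed feeder. x: level, uphill; y: along the fuses; z up. Blue track with steel rails rising 12 degrees to x = 115 mm, on a base 56 mm wide, 5 mm high. The yellow stop at x = -15 mm ends 1 mm above this point. Side guides (60 mm over all, top 27 mm above this point at the far end) begin at x = 31 mm; none beside the end fuse.
- holder_seat (a point): Centre of a fuse seated in the fixed test holder, 45 mm above the bench. z up; y level: the seated fuse lies along y, either way round. Black base 64 (x) by 46 (y) by 10 mm with two copper V saddles, 6 mm wide, at y = -11 and 11 mm: sides at 45 degrees, mouth 40 mm wide, tops 2 mm above this point. The ends of a seated fuse stick out 10 mm past them, with air below down to the base.
There are look-alikes about, which are no part of the job. Leave any turquoise or yellow look-alike of the part that bears fuse_1_center alone. What is shaped like the part that bears holder_seat but green is not meant.

How it is judged:
By the outcome, as a careful person would: the job done as asked, in the order asked, and still so for the second after the job is handed in, with the robot touching nothing.
It also fails if it takes over 35 s, if anything falls off the work surface, if the arm or the gripper's body presses on something with over 40 N, if the wrist force passes 120 N, or if a joint passes its speed limit or range.

## Working session

There is one attempt and no reset: what is moved stays moved. The work goes in short steps, each a Python script; the robot and the scene stay as the last script left them, time stands still between calls to the robot, and variables do not carry over. Pictures are saved under pics/ and viewed, at most 10 in all, crops included, and the job is handed in when it is done.

```bash
mkdir -p pics; ls; python3 - <<'E'
from station import env, viewer
import cv2,numpy as np
a=viewer.camera("scene");b=viewer.camera("side")
cv2.imwrite("pics/scene.png",a);cv2.imwrite("pics/side.png",b)
for n in("scene","side","wrist"):print(n,viewer.camera_params(n))
print(env.read_state()["time_s"])
E
```

```text
pics
scene {'fx': 466.0978806656843, 'fy': 466.0978806656843, 'cx': 323.3019263990821, 'cy': 231.75747562149314, 'dist': array([0.02468044, 0.        , 0.        , 0.        , 0.        ]), 'pose': array([[-8.91275046e-01,  2.27852239e-01, -3.92061411e-01,
         1.46898852e+02],
       [-4.52970116e-01, -4.07048315e-01,  7.93176993e-01,
         7.72459757e+02],
       [ 2.11392165e-02,  8.84530964e-01,  4.66002261e-01,
         4.79941867e+02],
       [ 0.00000000e+00,  0.00000000e+00,  0.00000000e+00,
         1.00000000e+00]])}
side {'fx': 542.342733255881, 'fy': 542.342733255881, 'cx': 319.3995568384694, 'cy': 240.7359695132697, 'dist': array([-0.02290776,  0.        ,  0.        ,  0.        ,  0.        ]), 'pose': array([[ 9.85121355e-01,  8.00122398e-02, -1.52098510e-01,
         3.71997110e+02],
       [-1.70911333e-01,  5.48975892e-01, -8.18177723e-01,
        -7.98491043e+02],
       [ 1.80341832e-02,  8.31999707e-01,  5.54482873e-01,
         6.56477235e+02],
       [ 0.00000000e+00,  0.00000000e+00,  0.00000000e+00,
         1.00000000e+00]])}
wrist {'fx': 341.66889027049325, 'fy': 341.66889027049325, 'cx': 321.76161474123626, 'cy': 238.55924323624126, 'dist': array([-0.03949272,  0.        ,  0.        ,  0.        ,  0.        ]), 'tool_from_camera': array([[-1.74295980e-03,  9.69143703e-01,  2.46490254e-01,
         6.67754845e+01],
       [ 9.99998430e-01,  1.76761856e-03,  1.21224533e-04,
         5.55255407e-01],
       [-3.18216755e-04,  2.46490078e-01, -9.69145263e-01,
        -8.15816185e+01],
       [ 0.00000000e+00,  0.00000000e+00,  0.00000000e+00,
         1.00000000e+00]])}
0.1
```

View pics/scene.png

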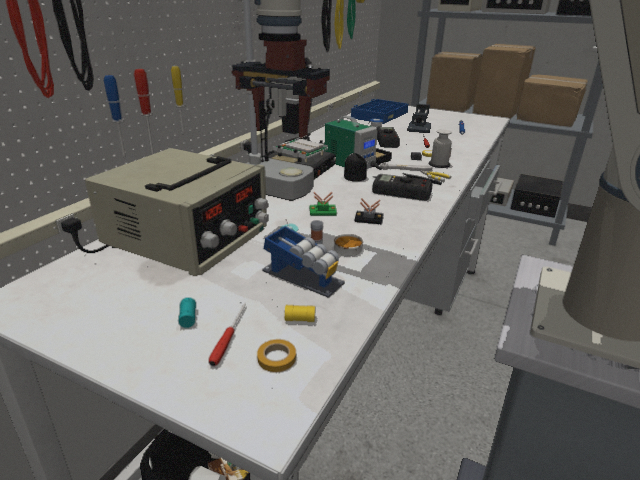

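View pics/side.png

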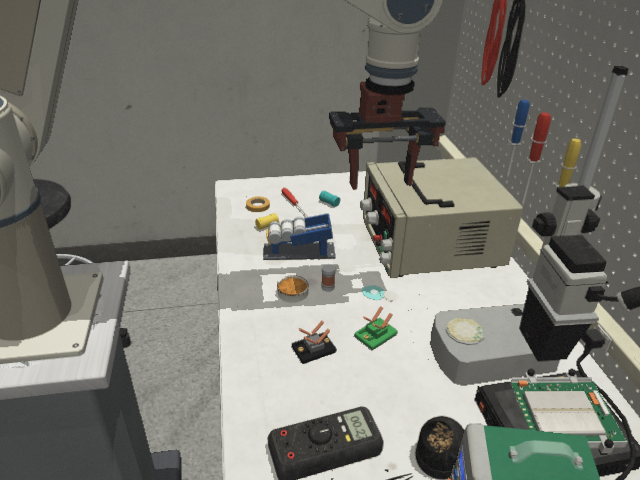

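The scene picture shows the blue feeder at about (303,258), the black holder at (369,213) and the green look-alike at (322,207). The brown spent fuse is at (317,230), with loose turquoise and yellow fuses around it. In the side picture the feeder is at (298,238), the black holder at (314,342) and the green one at (376,328). The black holder fits the description; the candidates for the end fuse are the three white ones on the track. One enlarged crop should confirm this.

```bash
python3 - <<'E'
import cv2,numpy as np
a=cv2.imread("pics/scene.png");b=cv2.imread("pics/side.png")
c=lambda i,x,y,w,h:cv2.resize(i[y:y+h,x:x+w],(400,300),interpolation=cv2.INTER_CUBIC)
m=np.vstack([np.hstack([c(a,255,220,100,75),c(a,300,180,100,75)]),np.hstack([c(b,250,200,100,75),c(b,280,300,100,75)])])
cv2.imwrite("pics/crop.png",m)
E
```

```text
(no output)
```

View pics/crop.png

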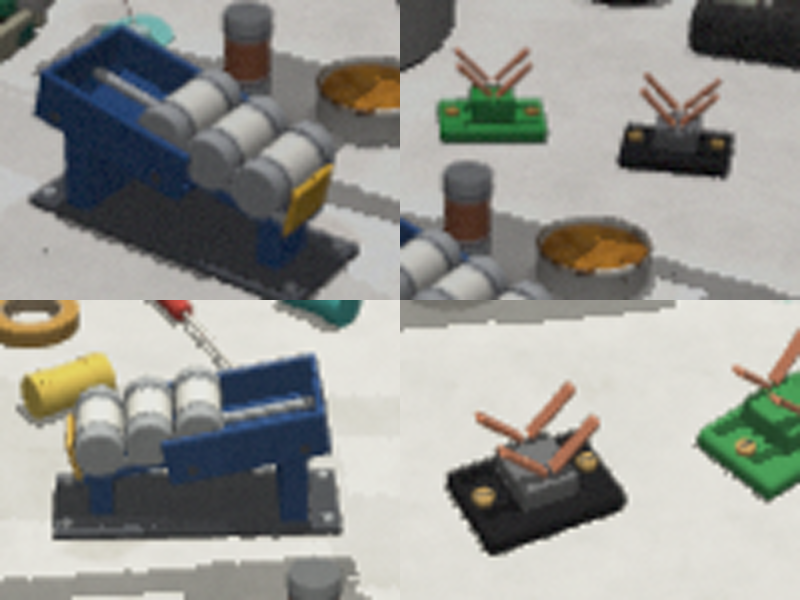

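The end fuse touches the yellow stop, with its centre at about scene (327.7,261.3) and side (275.2,232.5). The black holder's brass bolts are at scene (359,213.2) and (379,215.8), and at side (326.8,340.5) and (300.8,349.3). I'll triangulate these points.

```bash
cat > h.py <<'E'
import cv2,numpy as np
from scipy.spatial.transform import Rotation as R
from station import env,set_gripper,viewer,workorder
def ray(name,uv,T=None):
    p=viewer.camera_params(name)
    K=np.array([[p["fx"],0,p["cx"]],[0,p["fy"],p["cy"]],[0,0,1]])
    x,y=cv2.undistortPoints(np.array([[uv]],float),K,p["dist"])[0,0]
    if T is None:T=p["pose"]
    d=T[:3,:3]@[x,-y,-1];return T[:3,3],d/np.linalg.norm(d)
def tri(*rs):
    A=sum(np.eye(3)-np.outer(d,d) for o,d in rs);b=sum((np.eye(3)-np.outer(d,d))@o for o,d in rs)
    p=np.linalg.solve(A,b);return p,[np.linalg.norm(np.cross(p-o,d)) for o,d in rs]
def onz(r,z):o,d=r;return o+d*(z-o[2])/d[2]
def wristT():
    s=env.read_state();T=np.eye(4);T[:3,:3]=R.from_quat(s["orientation"]).as_matrix();T[:3,3]=s["tool_pos"]
    return T@viewer.camera_params("wrist")["tool_from_camera"]
def down(yaw):  # tool z down, tool y (closing line) at world angle yaw
    y=np.array([np.cos(yaw),np.sin(yaw),0]);z=np.array([0,0,-1.]);return R.from_matrix(np.c_[np.cross(y,z),y,z]).as_quat()
def snap(fn):
    T=wristT();i=viewer.camera("wrist");cv2.imwrite(fn,i);np.save(fn[:-4]+".npy",T);return i,T
E
python3 - <<'E'
from h import *
np.set_printoptions(precision=1,suppress=True)
print(tri(ray("scene",(327.7,261.3)),ray("side",(275.2,232.5))))
for a,b in(((359,213.2),(326.75,340.5)),((379,215.8),(300.75,349.25))):
  print(tri(ray("scene",a),ray("side",b)))
for n,L in(("scene",[(262.5,270),(330,293),(344,281)]),("side",[(263,334-100),(335,334.5-100+0)])):pass
# feeder base near edge, side view bottom corners, z=2
a,b=[onz(ray("side",u),0) for u in((263,259.5),(335,259.5))];print(a,b,np.degrees(np.arctan2(*(b-a)[1::-1])))
s=env.read_state();print(R.from_quat(s["orientation"]).as_matrix())
E
```

```text
(array([452.1, 137.4,  50.8]), [np.float64(1.3492659897538284), np.float64(1.3492659897539034)])
(array([ 509.5, -147.4,   12.2]), [np.float64(0.19326670634435653), np.float64(0.19326670634417406)])
(array([ 463.9, -159.6,   11. ]), [np.float64(0.5305541056900438), np.float64(0.5305541056899262)])
[424.6 118.    0. ] [572.1  96.3   0. ] -8.396949996748917
[[ 0.  1. -0.]
 [ 1. -0.  0.]
 [ 0. -0. -1.]]
```

The points agree with the task: the fuse height is 50.8 mm (50 expected), and the bolts are at 11–12 mm, 47 mm apart on a 64 mm base. I'll go above the fuse and look from close by.

```bash
python3 - <<'E'
from h import *
f=np.array([452.1,137.4])
q0=np.array(env.read_state()["qpos"])
for d in(81.6,-98.4):
    print(d,env.ik([*f,240],down(np.radians(d))))
    print(d,'holder',env.ik([486.7,-153.5,200],down(np.radians(d+23.4))))
print(onz(ray("side",(396,276)),0),onz(ray("side",(267,220)),13))
d=81.6
j=env.ik([*f,240],down(np.radians(d)))
if j is None: d=-98.4
env.reach([*f,240],down(np.radians(d)))
i,T=snap("pics/w1.png")
print(d,env.read_state()["time_s"])
E
```

```text
81.6 [ 2.69857820e-01  2.94340462e-01  2.00814675e+00 -4.44089210e-16
  8.39105437e-01 -1.15433085e+00]
81.6 holder [-3.28835245e-01  4.09707524e-01  1.95197688e+00 -4.44089210e-16
  7.79908250e-01 -2.16143096e+00]
-98.4 [ 2.69857820e-01  2.94340462e-01  2.00814675e+00 -4.44089210e-16
  8.39105437e-01  1.98726180e+00]
-98.4 holder [-3.28835245e-01  4.09707524e-01  1.95197688e+00 -4.44089210e-16
  7.79908250e-01  9.80161694e-01]
[681.90562109  22.89815222   0.        ] [445.56575953 251.48850742  13.        ]
81.6 1.2
```

View pics/w1.png

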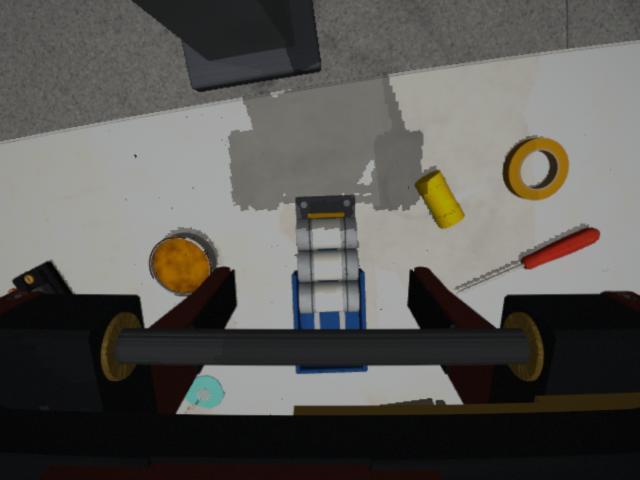

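The wrist picture shows the end fuse against the yellow stop (row 215), at about columns 297–357 and row 233. It is square to the gripper, with no obstacle within the open fingers' path. I'll measure the edges by mask.

```bash
python3 - <<'E'
from h import *
np.set_printoptions(precision=1,suppress=True)
i=cv2.imread("pics/w1.png");T=np.load("pics/w1.npy")
hsv=cv2.cvtColor(i,cv2.COLOR_BGR2HSV)
print("row233 V",hsv[233,288:304,2],hsv[233,350:366,2]); print("col327 V",hsv[206:312:2,327,2]);print("S",hsv[206:312:2,327,1])
y=cv2.inRange(hsv,(15,120,80),(35,255,255));y[:205]=0;y[225:]=0;y[:,:290]=0;y[:,365:]=0
r=cv2.minAreaRect(cv2.findNonZero(y));print(r)
b=cv2.inRange(hsv,(100,100,40),(130,255,255));b[:265]=0;b[380:]=0
c=max(cv2.findContours(b,0,2)[0],key=cv2.contourArea);print(cv2.minAreaRect(cv2.findNonZero(b)))
P=lambda u,v,z:onz(ray("wrist",(u,v),T),z)
print("stop",P(*r[0],51)); print("fuse",P(327,233,50),P(297,234,50),P(357.5,233,50))
E
python3 -c "
import cv2;i=cv2.imread('pics/w1.png')[185:305,255:415];cv2.imwrite('pics/w1c.png',cv2.resize(i,(800,600),interpolation=2))"
```

```text
row233 V [161 161 161 161 162 161 160 155 135 135 139 141 139 138 138 136] [138 138 136 135 135 134 128 151 161 163 163 163 163 163 163 163]
col327 V [ 38  39  38  49 116 109  48  83  94 101 106 111 161 166 167 167 166 167
 167 166 154  91  63  86 112 132 148 160 166 166 167 167 167 167 166 166
 156  82  62  85 109 128 144 156 166 167 167 167 167 167 166 167 161]
S [ 27  33  27 104 255 255  21  18  16  20  17  21   3   2   3   2   0   2
   2  12  18  36  97  18  18  17  17  18   9   2   2   3   2   2   2   8
  18  56   4  18  21  18  18  18   2   2   3   2   2   2   2   2  11]
((325.5, 215.0), (4.0, 35.0), 90.0)
((329.50738525390625, 321.1920471191406), (102.03994750976562, 71.86994171142578), 87.79740142822266)
stop [436.8 142.8  51. ]
fuse [451.9 141.8  50. ] [449.1 117.4  50. ] [455.7 166.4  50. ]
```

View pics/w1c.png

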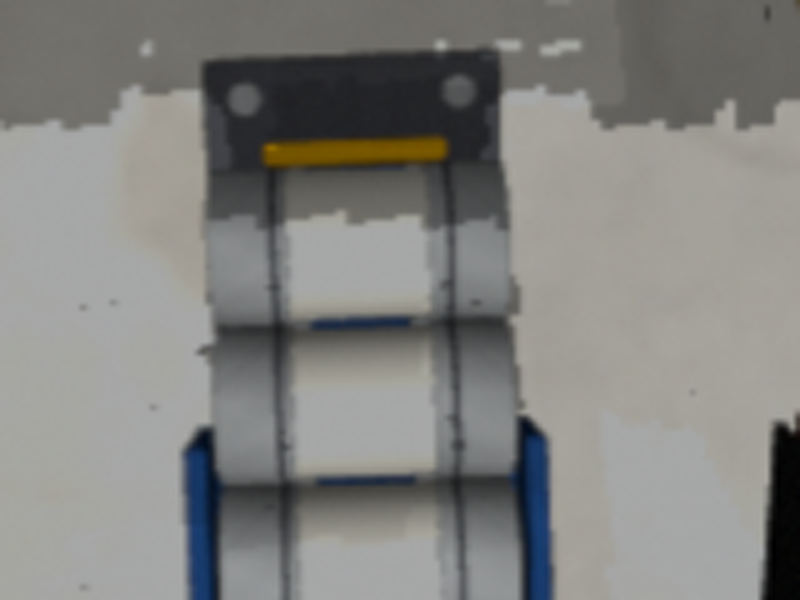

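The crop confirms the end fuse against the stop, turned about 2.2° relative to the gripper. That gives a fuse yaw of 83.8° and a centre of (451.5, 141.7, 50). The measured length of 49 mm fits the 48 mm given. Now I'll grip and lift.

```bash
python3 - <<'E'
from h import *
q=down(np.radians(83.8));f=[451.,141.7]
env.move_l([*f,180],q,rate=150)
print("stop?",env.move_l([*f,113],rate=80,f_stop=12))
set_gripper(40)
s=env.read_state();print(s["width"],s["grip_force"],s["force"],s["tool_pos"])
if s["width"]>46 and s["width"]<50:
    env.move_l([*f,160],rate=70); env.move_l([*f,240],rate=150); env.hold(.2)
    s=env.read_state();print(s["width"],s["grip_force"],s["time_s"])
i,T=snap("pics/w2.png")
E
```

```text
stop? False
47.64858540711373 29.998919069767 [0.10068663 0.11231762 1.75736771] [451.01947146 141.6997533  113.03603891]
48.04485118247132 29.99861776828766 5.1417
```

View pics/w2.png

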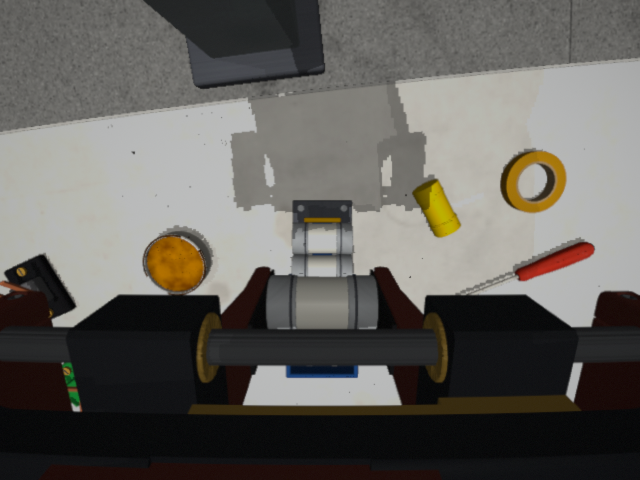

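The fuse is held (width 48.0 mm, at columns 268–377). The next fuse has rolled to the stop (row 238). On to a point above the black holder.

```bash
python3 - <<'E'
from h import *
env.reach([486.7,-153.5,240],down(np.radians(105)))
i,T=snap("pics/w3.png");s=env.read_state();print(s["time_s"],s["width"],s["tool_pos"])
E
```

```text
6.3833 47.500704679354605 [ 486.73589703 -152.58106231  239.90108811]
```

View pics/w3.png

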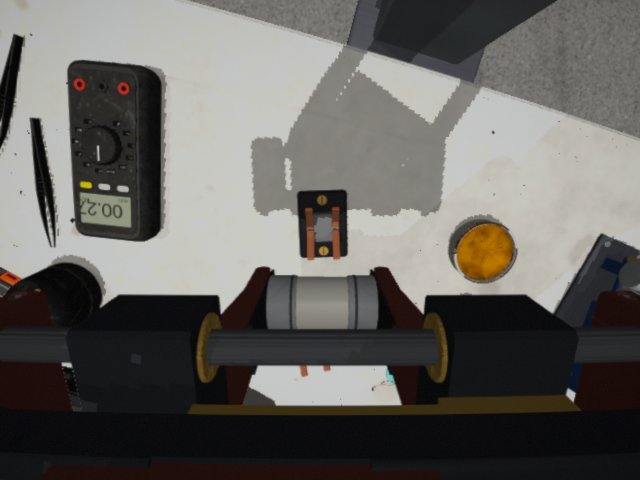

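The black holder is seen square on at (322,224). Its bolts are at (322,200) and (323,251), and its saddles at columns ~309 and ~337, rows 207–260. I'll measure these by mask.

```bash
python3 - <<'E'
from h import *
np.set_printoptions(precision=1,suppress=True)
i=cv2.imread("pics/w3.png");T=np.load("pics/w3.npy");hsv=cv2.cvtColor(i,cv2.COLOR_BGR2HSV)[185:265,290:355]
P=lambda u,v,z:onz(ray("wrist",(u,v),T),z)
k=cv2.inRange(hsv,(0,0,0),(180,255,75))+0
m=cv2.inRange(hsv,(2,90,60),(30,255,255))
n,l,st,c=cv2.connectedComponentsWithStats(m)
for j in range(1,n):
    if st[j][4]>8:print(st[j]+[290,185,0,0,0],c[j]+[290,185])
for u in((322,200),(323.5,251)):print(P(*u,11.5))
d=P(323.5,251,11.5)-P(322,200,11.5);print((P(322,200,11.5)+P(323.5,251,11.5))/2,np.linalg.norm(d),np.degrees(np.arctan2(d[1],d[0])))
# saddle mouth corners, z=47
for u in((309.5,207.5),(309.5,260),(336,207),(336.5,259)):print(P(*u,47))
E
python3 -c "
import cv2;i=cv2.imread('pics/w3.png')[180:270,262:382];cv2.imwrite('pics/w3c.png',cv2.resize(i,(800,600),interpolation=2))"
```

```text
[317 195  10  10  83] [321.6 199.6]
[305 208   9  21 153] [309.  217.6]
[332 207   8  21 151] [335.1 216.9]
[332 230   9  29 224] [335.8 243.8]
[307 231   8  29 218] [310.3 245.2]
[318 246  11  10  87] [323.3 250.5]
[ 463.6 -159.2   11.5]
[ 509.9 -145.4   11.5]
[ 486.7 -152.3   11.5] 48.34575530755744 16.56904686141244
[ 467.4 -168.7   47. ]
[ 510.6 -157.6   47. ]
[ 461.5 -148.    47. ]
[ 503.9 -135.9   47. ]
```

View pics/w3c.png

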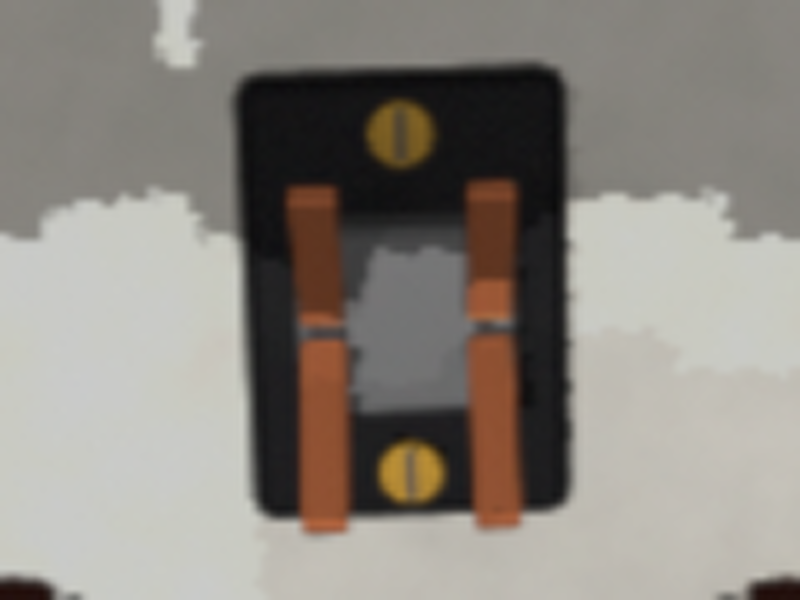

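The holder seat comes out at (486.4, -152.5) from both the bolts and the saddles (the two differ by under 1 mm), with x at 16.3°, so the fuse yaw is 106.3°. Next I'll lower with a force stop, release and retreat.

```bash
python3 - <<'E'
from h import *
h=[486.4,-152.5]
env.move_l([*h,135],down(np.radians(106.3)),rate=120);env.hold(.3)
f0=env.read_state()["force"]
hit=env.move_l([*h,104],rate=20,f_stop=4)
s=env.read_state();print(hit,s["tool_pos"],s["force"]-np.array(f0),s["width"],s["time_s"])
E
```

```text
True [ 486.20666472 -152.54862039  108.99442495] [-1.71143725 -2.45592744  4.92101385] 47.60585997609823 8.8833
```

```bash
python3 - <<'E'
from h import *
p=env.read_state()["tool_pos"];x=np.array([.96,.28])
h=p[:2]-.8*x
env.move_l([*h,p[2]+.2],rate=10)
hit=env.move_l([*h,p[2]-3],rate=10,f_stop=6)
s=env.read_state();print(hit,s["tool_pos"],s["force"],s["width"])
set_gripper(62)
env.move_l([*h,125],rate=50);env.move_l([*h,240],rate=150);env.hold(.2)
snap("pics/w4.png");cv2.imwrite("pics/side2.png",viewer.camera("side"));cv2.imwrite("pics/scene2.png",viewer.camera("scene"))
a=cv2.imread("pics/w4.png")[160:280,240:400];b=cv2.imread("pics/side2.png")
c=lambda i:cv2.resize(i,(400,300),interpolation=2)
sc=cv2.imread("pics/scene2.png")
cv2.imwrite("pics/end.png",np.vstack([np.hstack([c(a),c(b[300:375,270:370])]),np.hstack([c(b[200:275,250:350]),c(sc[190:280,270:390])])]))
print(env.read_state()["time_s"])
E
```

```text
True [ 485.36723608 -152.84054268  108.05942996] [-1.22257583  0.32211518  4.82374395] 48.03406794270116
11.5917
```

View pics/end.png

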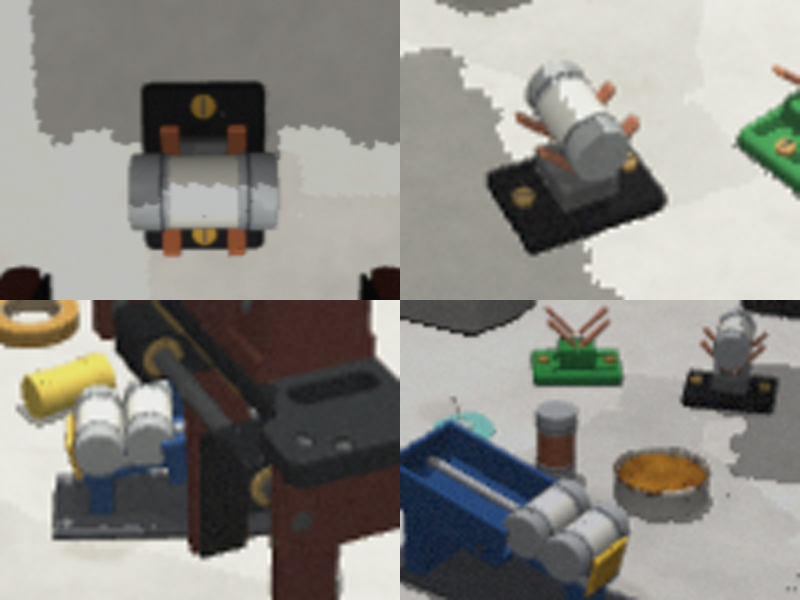

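The picture shows the fuse lying level and centred in both saddles of the black holder. The next fuse sits at the stop, and the gripper is clear of everything.

```bash
python3 -c "
from station import workorder
print(workorder.sign_off())"
```

```text
the job is handed in; nothing more can be done
None
```

The fuse from the stop now lies lengthwise in both copper saddles of the black holder, lowered in and released, the next fuse has rolled down to the stop, and the job was handed in at about 12 s on the robot's clock.

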